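Index the dish table under the specimen camera

ROBOT

A 7-joint arm with a two-finger parallel gripper is mounted at the origin on a cart in front of the work surface, level with it; the furniture and walls round the work are solid. World frame = base frame: x ahead of the robot, y to its left, z up, the work surface at z = 0. Lengths are in m, angles in rad, forces in N, time in s.
With the tool pointing down it reaches from about 0.425 to 0.875 m from the base axis. Payload 8.4 kg.
Tool frame: the origin (TCP) lies midway between the tips of the shut fingers; the grasp point (between the pads) lies 19 mm behind it; z points along the fingers, y is the line along which they close (so a half turn about z gives the same grasp; the last joint's range is limited). The gripper opens to 85 mm and grips with 20 to 120 N. Pads are 22 mm wide; open, the fingers measure 114 mm over their backs; the gripper's body (76 mm by 85 mm) begins 54 mm behind the grasp point. The pads swing forward as they close: fully open they stand 13 mm farther back than shut.
Start: joints at [-1.289, 0.333, 0.04, 1.465, -0.013, 1.343, -0.059], TCP at [0.242, 0.603, 0.231] pointing down, gripper open.
Joint ranges: [-2.58, 2.58], [-0.38, 2.09], [-1.3, 1.39], [0.25, 2.4], [-1.5, 4.64], [0.08, 2.09], [-2.65, 2.65]. Speed limits (rad/s): [2.22, 2.22, 2.79, 2.79, 3.14, 3.14, 3.14].

INTERFACE

Orientations are given as a unit quaternion [w, x, y, z].
In Python, from cell import ctrl gives the robot as it stands. The module is installed in compiled form; this text tells all that it offers.
- The arm moves only by the tool drive_tool, never from a script. Its argument "moves" is a list of rows, each an object of numbers: "rx", "ry", "rz": the turn, a rotation vector about the tool's x, y, z in rad; "tx", "ty", "tz": the shift along the tool's x, y, z in m; "jaw": the opening, from 0 (shut) to 1 (fully open). In form: [{"rx": .., "ry": .., "rz": .., "tx": .., "ty": .., "tz": .., "jaw": ..}, ...]. A call has 1 to 8 rows; each row shifts and turns the commanded pose from where the row before left it, along the tool's axes as they then stand; what a row does not reach is not made up. A row lasts 1/10 s, in which the tool goes at most 50 mm and 8.59 degrees, less where a joint would pass 70% of its speed; a pose out of reach is approached as far as the arm can. A call with a gripper value outside its range is refused whole. The fingers move at their own pace and stop on an object; "grip_force" is the grip in N (left out, the last holds). Time passes only in rows, so rows that do not move let the fingers close. It gives the time, the measured TCP pose, the force, the opening and the grip force at its end, in the units of the state.
- ctrl.sense(): the state, without advancing time (a new reading comes with each control period).
- ctrl.capture(name): name is "scene" or "side" or "wrist"; returns a dict with "image" (400x640x3 uint8, red, green, blue), "depth" (400x640 float32, m along the optical axis (not along the pixel's ray), 0 where there is no reading), "fx", "fy", "cx", "cy" (pixels), "k1" (the pictures are not rectified: a ray, as slopes to the right and down, at radius r is drawn at 1 + k1 r^2 times it, then the intrinsics apply), "rvec" (rotation vector, rad) and "tvec" (3), from world to camera coordinates, as OpenCV has them. Camera axes: x right, y down, z forward; pixel columns grow to the right and rows downward; lengths in m; the calibration is good to about 2 mm. A picture is of the moment at which its call begins.
- ctrl.close_job(): hands the job in; it is judged then, once.
The state is a dict: "clock": time; "qpos": joint angles; "joint_vel": joint speeds; "joint_efforts": joint torques, N m; "position": TCP position; "tool_rot": TCP orientation; "force": force on the tool from outside, world axes, zero at the start; "ft_torque": the same for the moment, N m; "finger_gap": opening from 0.0 (shut) to 1.0 (fully open); "finger_force": force on a finger pad.
Only numpy, scipy, OpenCV 4.12 (cv2) and the standard library are available. Lean on these libraries where they do the work, as an engineer would, in place of code of your own. Each camera call takes 0.05 s, during which the arm holds its last target. There are 200 camera calls.

TASK

The petri dish under the camera has been photographed; the black sorting dish, in the well one station to its left or right, is next. Swing the red-knobbed lock lever out of the rim of the round table, turn the table by one of its upright posts until it clicks into the next position with the black dish centred under the lens, then swing the lever back in until it is fully home. Keep all three dishes lying flat in their wells, do not bump the camera or its pole, and leave the other things on the bench where they are.

Things in the scene. Friction and masses are not known exactly. Their poses are not given: they have to be found in the camera images.
- index_table: Fixed grey base. Origin on the bench top, on the turntable's vertical axis; +x of this frame points from the axis to the camera station at the back, +y to the lock lever's side. Disc 264 mm across, 20 mm high; a detent housing reaches 187 mm out along -x, 67 mm high. The camera pole (22 mm thick, 370 mm high) stands at (128, -99) mm in this frame.
- turntable (a joint): Angle (rad) of the endless turntable (224 mm disc, top face at z = 50 mm), 0 at the start, anticlockwise from above positive. Four wells (rims 5 mm high, centres 68 mm from the axis) lie along index_table's +x, +y, -x, -y at 0. A spring roller clicks in every 1.571 rad: 4 to 9 N at a post to leave, free in between, pulled in and centred from within about 0.1 rad. Rim pins are 58 mm high.
- lock_lever (a joint): Angle (rad) of the steel lock lever: 0 is fully home, its downward 9 mm peg in the 12 mm gap between two rim pins, so the table cannot turn; it grows as the knob swings outward, away from the table, to a stop at 0.5. Beyond 0.15 the peg is clear. Friction holds it where it is left; the knob moves with about 1 N. Close it only once the table has clicked in.
- lever_knob (a point): On the axis of the lever's red upright knob, 95 mm above the bench. The knob is 18 mm thick and runs from 70 to 111 mm above the bench; with the lever home it is at (-75, 150) mm in the index_table frame.
- lever_hinge (a point): On the lever's vertical pivot axis, 95 mm above the bench, at (85, 119) mm in the index_table frame; 163 mm from the knob. Seen from above the lever opens clockwise about it.
- post_1 (a point): On the axis of one of four equal upright posts on the turntable with black grips: 94 mm from the axis, midway between wells, grip 16 mm thick, from 75 to 109 mm above the bench; this point is 95 mm above the bench. At angle 0 this post is midway between the +x and +y wells.
- post_2 (a point): The same on the next post anticlockwise (at angle 0 between the +y and -x wells, front left).
- post_3 (a point): The same on the next post (at angle 0 between the -x and -y wells, front right).
- post_4 (a point): The same on the last post (at angle 0 between the -y and +x wells).
- lens_point (a point): Point on the lens axis at the height of the turntable's top face (50 mm above the bench): where the centre of the dish to be photographed belongs. The white ring lamp round the lens, 74 mm across, hangs 138 mm above it, the black camera over that.
- black_dish: Black sorting dish with pale insects, 72 mm across, 20 mm high, origin at the centre of its underside; lies in the +y or the -y well at the start, with 2 mm of play all round.
- white_dish: White sorting dish of the same shape with brown insects, origin at the centre of its underside; in the well across the axis from the black one.
- petri_dish: Clear petri dish, 64 mm across, 13 mm high, origin at the centre of its underside; in the well under the lens at the start. The fourth well is empty: a brown cork floor, white rim.
- camera_stand: The fixed camera, its pole and arm; the origin is that of index_table.
- pin_bowl: Glass bowl of black pins, 107 mm across, 66 mm high; bystander on the left.
- forceps: Steel forceps, 113 mm long, lying at the left front; bystander.
- squeeze_bottle: Clear plastic squeeze bottle, 45 mm across, 117 mm high; bystander at the back left.
Not all that is in view belongs to the job. What is shaped like the white_dish but green or orange is not meant.

How it is judged:
On the way, in this order (a step that is already met when the one before it is completed fails the run):
1. the lock lever is swung out, its peg clear of the rim pins (value of joint lock_lever above 0.15 rad), for 0.1 s.
2. with the lever still out, the table rests in its next position with the black dish centred under the lens (horizontal distance between black_dish and lens_point below 0.006 m and value of joint lock_lever above 0.12 rad and velocity of joint turntable between -0.05 and 0.05 rad/s), for 0.2 s.
3. the lever is home again between the pins (horizontal distance between black_dish and lens_point below 0.006 m and value of joint lock_lever below 0.05 rad), for 0.2 s.
At the end, for the whole second after the job is handed in: The centre of the black dish is within 6 mm of the lens axis, the lock lever is home (within 0.05 rad of its closed stop), the table is still, and all three dishes lie flat (within 0.08 rad) in their wells (centres 58 to 78 mm from the table's axis) (all of step 3 and velocity of joint turntable between -0.05 and 0.05 rad/s and horizontal distance between black_dish and index_table between 0.058 and 0.078 m and angle between each of black_dish, white_dish, petri_dish's own z axis and vertical below 0.08 rad and horizontal distance between white_dish and index_table between 0.058 and 0.078 m and horizontal distance between petri_dish and index_table between 0.058 and 0.078 m); the robot touches nothing.
It fails at once if the pin bowl, the forceps or the squeeze bottle is shifted by more than 30 mm (distance of any of pin_bowl, forceps, squeeze_bottle from where it was at the start of the episode above 0.03 m).
It fails at once if the camera or its pole is bumped (over 5 N) (contact force between any of the arm, the fingers and camera_stand above 5 N).
It also fails if it takes over 58 s, if anything falls off the work surface, if the arm or the gripper's body presses on something with over 40 N, if the wrist force passes 120 N, or if a joint passes its speed limit or range.

## Working session

There is one attempt and no reset: what is moved stays moved. The work goes in short steps, Python scripts to look and compute and a tool call to move; the robot and the scene stay as the last step left them, time stands still between calls to the robot, and variables do not carry over. Pictures are saved under pics/ and viewed, at most 10 in all, crops included, and the job is handed in when it is done.

Besides the shell and the picture viewer there is one more tool, called after "Call:" as a command line: name --argument value ..., lists and objects as JSON in quotes. drive_tool: Moves the arm, as the interface text tells. Its arguments: {"type":"object","properties":{"moves":{"type":"array","items":{"type":"object","properties":{"rx":{"type":"number"},"ry":{"type":"number"},"rz":{"type":"number"},"tx":{"type":"number"},"ty":{"type":"number"},"tz":{"type":"number"},"jaw":{"type":"number"}}}},"grip_force":{"type":"number"}},"required":["moves"]}

```bash
mkdir -p pics
cat > h.py <<'E'
import numpy as np, cv2
from cell import ctrl
def cap(n):
    c=ctrl.capture(n); K=np.array([[c['fx'],0,c['cx']],[0,c['fy'],c['cy']],[0,0,1.]]); D=np.array([c['k1'],0,0,0.])
    R=cv2.Rodrigues(np.array(c['rvec'],float))[0]; t=np.array(c['tvec'],float).ravel()
    return dict(c=c,K=K,D=D,R=R,t=t)
def ray(v,uv):
    p=cv2.undistortPoints(np.array([[uv]],float),v['K'],v['D'])[0,0]; d=v['R'].T@np.array([p[0],p[1],1]); return -v['R'].T@v['t'],d
def atz(v,uv,z):
    o,d=ray(v,uv); return o+d*(z-o[2])/d[2]
def atdepth(v,uv):
    o,d=ray(v,uv); return o+d*v['c']['depth'][int(uv[1]),int(uv[0])]
def proj(v,P):
    return cv2.projectPoints(np.array(P,float).reshape(-1,3),cv2.Rodrigues(v['R'])[0],v['t'],v['K'],v['D'])[0].reshape(-1,2)
E
python3 - <<'E'
from h import *
import pickle
a={n:cap(n) for n in('scene','side')}
pickle.dump(a,open('v0.pkl','wb'))
for n in a: cv2.imwrite(f'pics/{n}0.png',cv2.resize(a[n]['c']['image'][:,:,::-1],(800,500)))
s=ctrl.sense();print(s)
for n in a: print(n,-a[n]['R'].T@a[n]['t'],a[n]['R'][2],a[n]['K'],a[n]['D'])
E
```

```text
{'clock': 0.1, 'qpos': array([-1.28918504,  0.33383068,  0.03990248,  1.4661608 , -0.01338811,
        1.34329498, -0.05846075]), 'joint_vel': array([ 0.0002757 , -0.00236821,  0.00046053, -0.00055524, -0.0006214 ,
       -0.00013656, -0.00098178]), 'joint_efforts': array([ 4.38745832e-03, -6.60019112e+01,  1.37078058e+00, -4.06468892e+01,
        1.71952212e-02,  8.94858793e-03, -9.34389982e-05]), 'position': array([0.24148256, 0.60304795, 0.23052758]), 'tool_rot': array([-7.76711307e-05,  1.89257640e-01,  9.81927205e-01, -7.09676325e-04]), 'force': array([ 0.77338639, -0.59073757, -0.17497494]), 'ft_torque': array([ 0.01281399, -0.03773734,  0.00103189]), 'finger_force': 0.0, 'finger_gap': 1.0000093194285413}
scene [ 0.02741173 -0.33876814  0.54400192] [ 0.60675297  0.61277154 -0.50632192] [[429.37992459   0.         322.8311081 ]
 [  0.         429.37992459 201.22660263]
 [  0.           0.           1.        ]] [9.55702997e-05 0.00000000e+00 0.00000000e+00 0.00000000e+00]
side [ 0.09808712 -0.53155997  0.82307985] [ 0.38834304  0.64209548 -0.66098644] [[490.11406268   0.         315.26177262]
 [  0.         490.11406268 197.86549522]
 [  0.           0.           1.        ]] [-0.02157552  0.          0.          0.        ]
```

View pics/scene0.png

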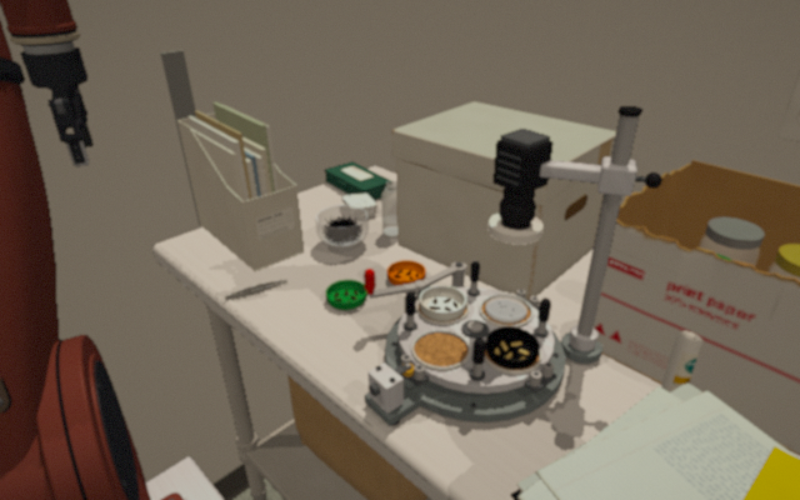

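View pics/side0.png

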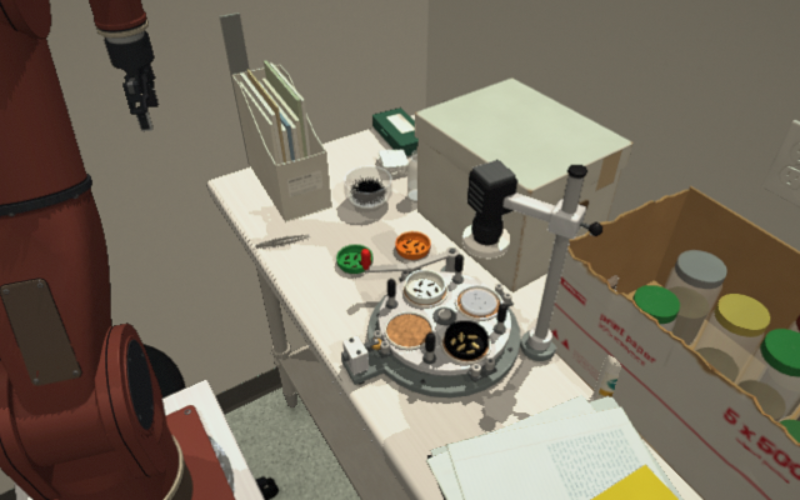

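The scene view (800-wide) shows the black dish at (513,348) in the −y well and the white dish at (443,303) in the +y well. The green dish at (347,295) and orange dish at (407,272) are decoys. The red knob is at (370,281) and the posts at (475,275), (410,308), (478,357) and (544,316). Black must go −y→+x, so the table turns anticlockwise. I'll enlarge a crop to confirm this and read off pixels.

Run:
```python
import pickle,cv2
a=pickle.load(open('v0.pkl','rb'))
i=a['side']['c']['image'][180:330,260:450,::-1]
cv2.imwrite('pics/c1.png',cv2.resize(i,(760,600),interpolation=cv2.INTER_CUBIC))
i=a['scene']['c']['image'][195:345,265:465,::-1]
cv2.imwrite('pics/c2.png',cv2.resize(i,(800,600),interpolation=cv2.INTER_CUBIC))
```

```text
(no output)
```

View pics/c1.png

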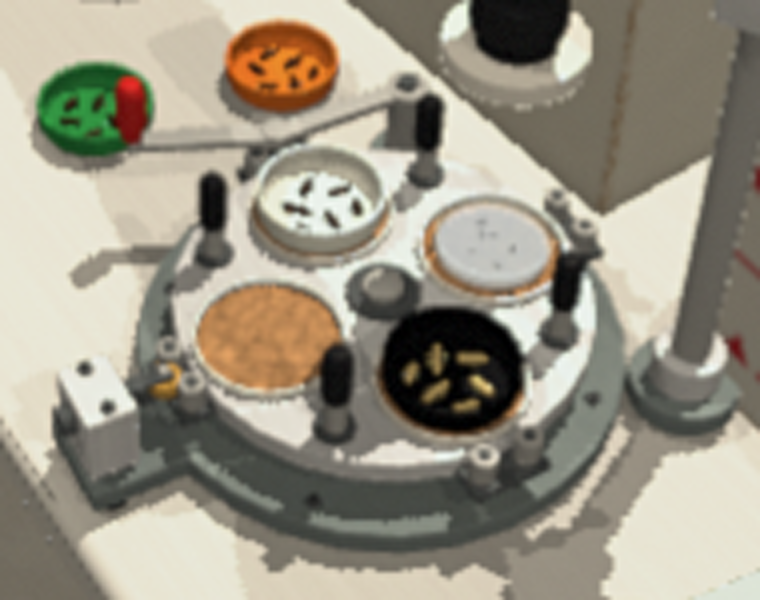

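View pics/c2.png

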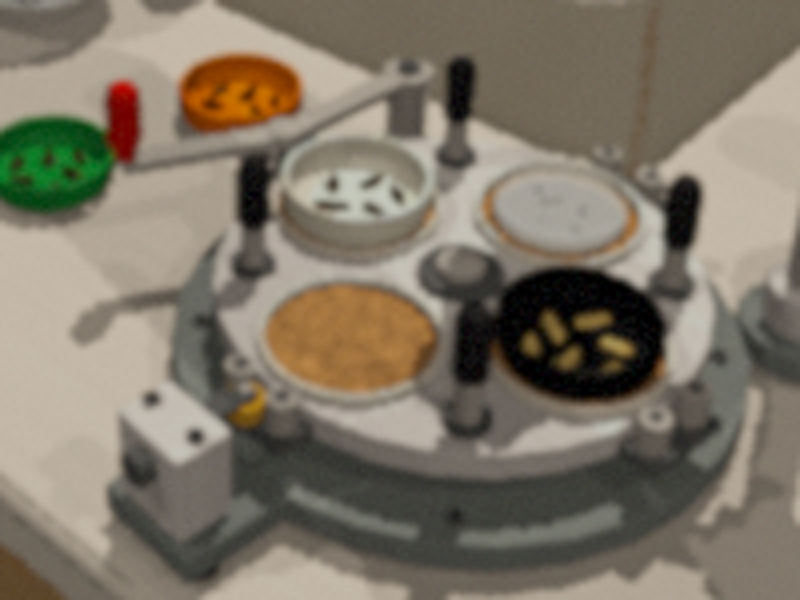

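Crops confirm it. The black dish with pale insects is in the −y well next to P3/P4, white is at +y, and the empty cork well is at −x. I'll fit the table pose from the posts and knob in both views.

```bash
cat > fit.py <<'E'
from h import *
import pickle
from scipy.optimize import least_squares
a=pickle.load(open('v0.pkl','rb'))
r=.094*np.sqrt(.5)
M=np.array([[r,r,.092],[-r,r,.092],[-r,-r,.092],[r,-r,.092],[-.075,.15,.0905]])
px={'side':np.array([[429,123],[212,202],[337,375],[567,282],[130,110]])/4+[260-.4,180-.4],
'scene':np.array([[460,90],[254,192],[473,341],[682,212],[123,121]])/4+[265-.4,195-.4]}
def W(p,M):
    c,s=np.cos(p[2]),np.sin(p[2]);M=np.atleast_2d(M);return M@np.array([[c,s,0],[-s,c,0],[0,0,1]])+[p[0],p[1],0]
def f(p,v): return np.concatenate([(proj(a[n],W(p,M))-px[n]).ravel() for n in v])
for v in (['side'],['scene'],['side','scene']):
    s=least_squares(lambda p:f(p,v),[.6,.1,-.3]); print(v,s.x,np.round(s.fun,1))
p=s.x
np.save('p.npy',p)
H=np.array([.085,.119]);k0=np.array([-.075,.15])-H
for A in (0,.1,.2,.3,.4,.5):
    c,s_=np.cos(-A),np.sin(-A); k=H+[c*k0[0]-s_*k0[1],s_*k0[0]+c*k0[1]]
    w=W(p,[*k,.095])[0]; print('knob',A,w.round(4),np.hypot(*w[:2]).round(3))
for i in range(4): print('post',i+1,W(p,[*M[i][:2],.095])[0].round(4))
for n,q in dict(lens=[.068,0,.05],hinge=[.085,.119,.095],pole=[.128,-.099,0],det=[-.187,0,.067]).items(): print(n,W(p,q)[0].round(4))
E
python3 fit.py
```

```text
['side'] [ 0.53029865  0.02321586 -0.08472327] [ 0.  -0.3  0.  -0.3 -0.3  0.1 -0.  -0.1  0.2  0.6]
['scene'] [ 0.53299087  0.0266452  -0.08545315] [-0.1 -0.6 -0.2 -0.  -0.1  0.4 -0.2 -0.2  0.6  0.5]
['side', 'scene'] [ 0.53149158  0.02508007 -0.08517667] [ 0.  -1.   0.1 -1.  -0.3 -0.8 -0.2 -0.9  0.3 -0.1  0.   0.  -0.1  0.7
  0.1  1.3  0.1  0.6  0.6  1.1]
knob 0 [0.4695 0.1809 0.095 ] 0.503
knob 0.1 [0.4748 0.1963 0.095 ] 0.514
knob 0.2 [0.4815 0.2112 0.095 ] 0.526
knob 0.3 [0.4897 0.2253 0.095 ] 0.539
knob 0.4 [0.4992 0.2385 0.095 ] 0.553
knob 0.5 [0.5101 0.2506 0.095 ] 0.568
post 1 [0.6034 0.0857 0.095 ]
post 2 [0.4709 0.097  0.095 ]
post 3 [ 0.4596 -0.0355  0.095 ]
post 4 [ 0.5921 -0.0468  0.095 ]
lens [0.5992 0.0193 0.05  ]
hinge [0.6263 0.1364 0.095 ]
pole [ 0.6506 -0.0845  0.    ]
det [0.3452 0.041  0.067 ]
```

Run:
```python
from h import *
import pickle
a=pickle.load(open('v0.pkl','rb'))
for n,pts in dict(scene=[(185,118),(215,108),(268,125),(297,190),(250,262),(177,55),(342,225),(392,190),(257,290),(370,281)],side=[(240,75),(268,65),(305,85),(328,155),(285,215),(235,18),(282,240)]).items():
    for q in pts: print(n,q,atdepth(a[n],(q[0]*.8,q[1]*.8)).round(3))
s=ctrl.sense();R=cv2.Rodrigues(np.zeros(3))[0]
from scipy.spatial.transform import Rotation as Ro
w,x,y,z=s['tool_rot'];R=Ro.from_quat([x,y,z,w]);print(R.as_matrix().round(3))
k=np.array([.470,.181,.30]);print('to knob above, tool axes',R.inv().apply(k-s['position']).round(4))
```

```text
scene (185, 118) [0.462 0.713 0.236]
scene (215, 108) [0.504 0.663 0.257]
scene (268, 125) [0.648 0.719 0.18 ]
scene (297, 190) [0.535 0.455 0.138]
scene (250, 262) [0.426 0.473 0.021]
scene (177, 55) [0.472 0.712 0.354]
scene (342, 225) [0.619 0.436 0.04 ]
scene (392, 190) [0.706 0.378 0.108]
scene (257, 290) [0.394 0.399 0.009]
scene (370, 281) [0.464 0.174 0.099]
side (240, 75) [0.455 0.685 0.24 ]
side (268, 65) [0.508 0.651 0.262]
side (305, 85) [0.612 0.714 0.161]
side (328, 155) [ 0.625  0.648 -0.001]
side (285, 215) [0.43  0.464 0.017]
side (235, 18) [0.474 0.713 0.35 ]
side (282, 240) [0.398 0.411 0.   ]
[[-0.928  0.372 -0.   ]
 [ 0.372  0.928 -0.001]
 [-0.    -0.001 -1.   ]]
to knob above, tool axes [-0.369 -0.307 -0.069]
```

Call:
drive_tool --moves '[{"tx": -0.026,"ty": -0.022,"tz": -0.005,"jaw": 0.55},{"tx": -0.026,"ty": -0.022,"tz": -0.005,"jaw": 0.55},{"tx": -0.026,"ty": -0.022,"tz": -0.005,"jaw": 0.55},{"tx": -0.026,"ty": -0.022,"tz": -0.005,"jaw": 0.55},{"tx": -0.026,"ty": -0.022,"jaw": 0.55},{"tx": -0.026,"ty": -0.022,"jaw": 0.55},{"tx": -0.026,"ty": -0.022,"jaw": 0.55},{"tx": -0.026,"ty": -0.022,"jaw": 0.55}]'

```text
$.moves[0]: bad value
```

Call:
drive_tool --moves '[{"rx": 0,"ry": 0,"rz": 0,"tx": -0.026,"ty": -0.022,"tz": -0.005,"jaw": 0.55},{"rx": 0,"ry": 0,"rz": 0,"tx": -0.026,"ty": -0.022,"tz": -0.005,"jaw": 0.55},{"rx": 0,"ry": 0,"rz": 0,"tx": -0.026,"ty": -0.022,"tz": -0.005,"jaw": 0.55},{"rx": 0,"ry": 0,"rz": 0,"tx": -0.026,"ty": -0.022,"tz": -0.005,"jaw": 0.55},{"rx": 0,"ry": 0,"rz": 0,"tx": -0.026,"ty": -0.022,"tz": 0,"jaw": 0.55},{"rx": 0,"ry": 0,"rz": 0,"tx": -0.026,"ty": -0.022,"tz": 0,"jaw": 0.55},{"rx": 0,"ry": 0,"rz": 0,"tx": -0.026,"ty": -0.022,"tz": 0,"jaw": 0.55},{"rx": 0,"ry": 0,"rz": 0,"tx": -0.026,"ty": -0.022,"tz": 0,"jaw": 0.55}]'

```text
clock: 0.9
position: [0.3696, 0.3612, 0.251]
tool_rot: [-0.0, 0.189, 0.982, -0.0]
force: [-0.1, 0.5, 0.6]
finger_gap: 0.549
finger_force: 0.0
```

Call:
drive_tool --moves '[{"rx": 0,"ry": 0,"rz": 0,"tx": -0.026,"ty": -0.021,"tz": 0,"jaw": 0.55},{"rx": 0,"ry": 0,"rz": 0,"tx": -0.026,"ty": -0.021,"tz": 0,"jaw": 0.55},{"rx": 0,"ry": 0,"rz": 0,"tx": -0.026,"ty": -0.021,"tz": 0,"jaw": 0.55},{"rx": 0,"ry": 0,"rz": 0,"tx": -0.026,"ty": -0.021,"tz": 0,"jaw": 0.55},{"rx": 0,"ry": 0,"rz": 0,"tx": -0.026,"ty": -0.021,"tz": 0.02,"jaw": 0.55},{"rx": 0,"ry": 0,"rz": 0,"tx": -0.012,"ty": -0.01,"tz": 0.03,"jaw": 0.55},{"rx": 0,"ry": 0,"rz": 0,"tx": 0,"ty": 0,"tz": 0.03,"jaw": 0.55},{"rx": 0,"ry": 0,"rz": 0,"tx": 0,"ty": 0,"tz": 0,"jaw": 0.55}]'

```text
clock: 1.7
position: [0.4562, 0.2014, 0.1677]
tool_rot: [-0.002, 0.19, 0.982, -0.002]
force: [-0.6, 0.3, 0.9]
finger_gap: 0.551
finger_force: 0.0
```

Call:
drive_tool --moves '[{"rx": 0,"ry": 0,"rz": 0,"tx": -0.02,"ty": -0.014,"tz": 0.02,"jaw": 0.55},{"rx": 0,"ry": 0,"rz": 0,"tx": 0,"ty": 0,"tz": 0.01,"jaw": 0.55},{"rx": 0,"ry": 0,"rz": 0,"tx": 0,"ty": 0,"tz": 0,"jaw": 0.55}]'

```text
clock: 2.0
position: [0.4712, 0.1828, 0.1411]
tool_rot: [-0.001, 0.189, 0.982, -0.001]
force: [-0.4, -0.3, 0.3]
finger_gap: 0.549
finger_force: 0.0
```

Run:
```python
from h import *
print(ctrl.sense()['position'])
v={n:cap(n) for n in('scene','side')}
a=[v[n]['c']['image'][:,:,::-1] for n in v]
p=proj(v['scene'],[.47,.181,.12])[0].astype(int);q=proj(v['side'],[.47,.181,.12])[0].astype(int);print(p,q)
A=np.hstack([cv2.resize(i[y-75:y+75,x-50:x+50],(400,600),interpolation=2) for i,(x,y) in zip(a,(p,q))])
cv2.imwrite('pics/k1.png',A)
```

```text
[0.4712154  0.18277655 0.14108052]
[295 212] [292 196]
```

View pics/k1.png

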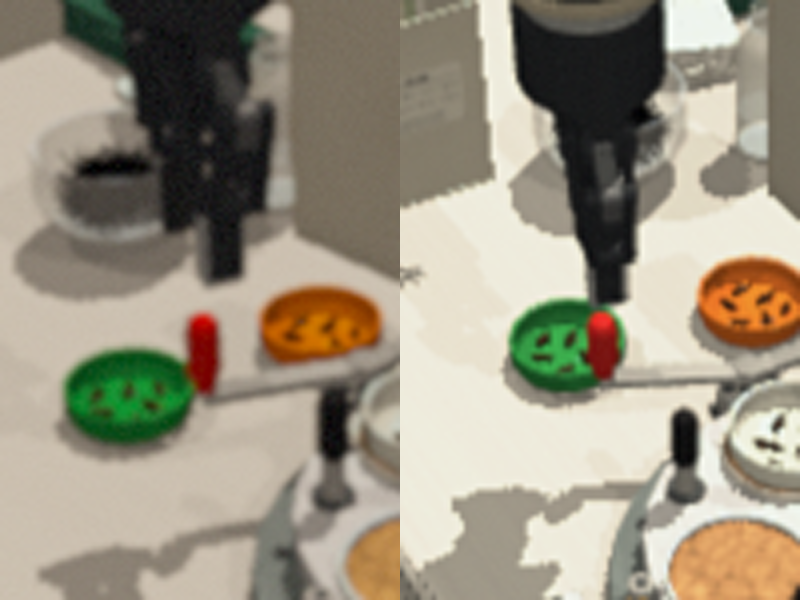

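The fingers (scene crop (220,260), side crop (605,285)) straddle directly above the red knob ((203,350), (602,345)), so I descend.

Call:
drive_tool --moves '[{"rx": 0,"ry": 0,"rz": 0,"tx": 0,"ty": 0,"tz": 0.02,"jaw": 0.55},{"rx": 0,"ry": 0,"rz": 0,"tx": 0,"ty": 0,"tz": 0.02,"jaw": 0.55},{"rx": 0,"ry": 0,"rz": 0,"tx": 0,"ty": 0,"tz": 0.016,"jaw": 0.55},{"rx": 0,"ry": 0,"rz": 0,"tx": 0,"ty": 0,"tz": 0,"jaw": 0.55},{"rx": 0,"ry": 0,"rz": 0,"tx": 0,"ty": 0,"tz": 0,"jaw": 0.35},{"rx": 0,"ry": 0,"rz": 0,"tx": 0,"ty": 0,"tz": 0,"jaw": 0.35},{"rx": 0,"ry": 0,"rz": 0,"tx": 0,"ty": 0,"tz": 0,"jaw": 0.35}]'

```text
clock: 2.8
position: [0.4723, 0.1833, 0.0865]
tool_rot: [0.001, 0.189, 0.982, 0.001]
force: [-0.2, 0.8, -0.8]
finger_gap: 0.345
finger_force: 0.0
```

Call:
drive_tool --moves '[{"rx": 0,"ry": 0,"rz": 0,"tx": 0,"ty": 0.01,"tz": 0,"jaw": 0.35},{"rx": 0,"ry": 0,"rz": 0,"tx": 0,"ty": 0.01,"tz": 0,"jaw": 0.35},{"rx": 0,"ry": 0,"rz": 0,"tx": 0,"ty": 0.01,"tz": 0,"jaw": 0.35},{"rx": 0,"ry": 0,"rz": 0,"tx": 0,"ty": 0.01,"tz": 0,"jaw": 0.35},{"rx": 0,"ry": 0,"rz": 0,"tx": -0.002,"ty": 0.01,"tz": 0,"jaw": 0.35},{"rx": 0,"ry": 0,"rz": 0,"tx": -0.002,"ty": 0.01,"tz": 0,"jaw": 0.35},{"rx": 0,"ry": 0,"rz": 0,"tx": -0.002,"ty": 0.01,"tz": 0,"jaw": 0.35},{"rx": 0,"ry": 0,"rz": 0,"tx": 0,"ty": 0,"tz": 0,"jaw": 0.35}]'

```text
clock: 3.6
position: [0.504, 0.2469, 0.0852]
tool_rot: [0.0, 0.189, 0.982, 0.0]
force: [0.1, 0.5, -0.1]
finger_gap: 0.352
finger_force: 0.0
```

Call:
drive_tool --moves '[{"rx": 0,"ry": 0,"rz": 0,"tx": 0,"ty": -0.005,"tz": 0,"jaw": 0.55},{"rx": 0,"ry": 0,"rz": 0,"tx": 0,"ty": 0,"tz": 0,"jaw": 0.55},{"rx": 0,"ry": 0,"rz": 0,"tx": 0,"ty": 0,"tz": -0.025,"jaw": 0.55},{"rx": 0,"ry": 0,"rz": 0,"tx": 0,"ty": 0,"tz": -0.025,"jaw": 0.55},{"rx": 0,"ry": 0,"rz": 0,"tx": 0,"ty": 0,"tz": -0.025,"jaw": 0.55},{"rx": 0,"ry": 0,"rz": 0,"tx": 0,"ty": 0,"tz": 0,"jaw": 0.55}]'

```text
clock: 4.2
position: [0.5031, 0.2411, 0.1639]
tool_rot: [0.002, 0.19, 0.982, 0.002]
force: [0.5, 0.1, 0.5]
finger_gap: 0.552
finger_force: 0.0
```

```bash
cat > knob.py <<'E'
from h import *
P=[];
for n in('scene','side'):
    v=cap(n);i=v['c']['image'].astype(int)
    m=((i[:,:,0]>110)&(i[:,:,1]<40)&(i[:,:,2]<50)).astype(np.uint8); m[:150]=0
    k,l,st,ce=cv2.connectedComponentsWithStats(m); 
    for j in range(1,k):
        if st[j,4]>25 : print(n,st[j],atz(v,ce[j],.0905).round(4))
print(ctrl.sense()['position'],ctrl.sense()['force'],ctrl.sense()['clock'])
E
python3 knob.py
```

```text
scene [284 199   7  18  87] [0.5063 0.2475 0.0905]
side [289 183   6  13  59] [0.5    0.239  0.0905]
[0.50150897 0.24055662 0.16069281] [ 0.17431359 -0.00934655  0.01446875] 4.3
```

Call:
drive_tool --moves '[{"rx": 0,"ry": 0,"rz": -0.1,"tx": 0,"ty": 0,"tz": 0,"jaw": 0.55},{"rx": 0,"ry": 0,"rz": -0.1,"tx": 0,"ty": 0,"tz": 0,"jaw": 0.55},{"rx": 0,"ry": 0,"rz": -0.1,"tx": 0,"ty": 0,"tz": 0,"jaw": 0.55},{"rx": 0,"ry": 0,"rz": 0,"tx": 0.005,"ty": -0.036,"tz": 0,"jaw": 0.55},{"rx": 0,"ry": 0,"rz": 0,"tx": 0.005,"ty": -0.036,"tz": 0,"jaw": 0.55},{"rx": 0,"ry": 0,"rz": 0,"tx": 0.005,"ty": -0.036,"tz": 0,"jaw": 0.55},{"rx": 0,"ry": 0,"rz": 0,"tx": 0.004,"ty": -0.036,"tz": 0,"jaw": 0.55},{"rx": 0,"ry": 0,"rz": 0,"tx": 0,"ty": 0,"tz": 0,"jaw": 0.55}]'

```text
clock: 5.1
position: [0.4695, 0.0936, 0.1593]
tool_rot: [-0.001, 0.044, 0.999, -0.001]
force: [-0.2, -0.1, -0.2]
finger_gap: 0.55
finger_force: 0.0
```

Call:
drive_tool --moves '[{"rx": 0,"ry": 0,"rz": 0,"tx": 0,"ty": 0,"tz": 0,"jaw": 0.55}]'

```text
clock: 5.2
position: [0.4703, 0.0982, 0.1596]
tool_rot: [-0.001, 0.041, 0.999, 0.0]
force: [-1.2, 0.5, 0.5]
finger_gap: 0.551
finger_force: 0.0
```

Call:
drive_tool --moves '[{"rx": 0,"ry": 0,"rz": 0,"tx": 0,"ty": 0,"tz": 0.02,"jaw": 0.55},{"rx": 0,"ry": 0,"rz": 0,"tx": 0,"ty": 0,"tz": 0.02,"jaw": 0.55},{"rx": 0,"ry": 0,"rz": 0,"tx": 0,"ty": 0,"tz": 0.02,"jaw": 0.55},{"rx": 0,"ry": 0,"rz": 0,"tx": 0,"ty": 0,"tz": 0.016,"jaw": 0.55},{"rx": 0,"ry": 0,"rz": 0,"tx": 0,"ty": 0,"tz": 0,"jaw": 0.32},{"rx": 0,"ry": 0,"rz": 0,"tx": 0,"ty": 0,"tz": 0,"jaw": 0.32},{"rx": 0,"ry": 0,"rz": 0,"tx": 0,"ty": 0,"tz": 0,"jaw": 0.32}]'

```text
clock: 5.9
position: [0.4714, 0.0994, 0.085]
tool_rot: [0.0, 0.04, 0.999, 0.0]
force: [-0.7, -0.1, -0.8]
finger_gap: 0.317
finger_force: 0.0
```

Run:
```python
from h import *
s=ctrl.sense();print(s['position'],s['force'],s['finger_force'],s['finger_gap'])
p=np.load('p.npy')
c,sn=np.cos(p[2]),np.sin(p[2])
th=np.radians(np.linspace(135,225,19)); q=.094*np.c_[np.cos(th),np.sin(th)]
d=np.diff(q,axis=0)
print(np.c_[-d[:,0],d[:,1]].round(4).tolist())  # tool tx,ty per 5 deg
print((q@np.array([[c,sn],[-sn,c]])+p[:2]).round(3)[[0,9,18]])
```

```text
[0.47138651 0.09944958 0.0850231 ] [-0.71522592 -0.05722142 -0.81223113] 0.0 0.31711269772906525
[[0.0055, -0.006], [0.005, -0.0065], [0.0044, -0.0069], [0.0038, -0.0073], [0.0031, -0.0076], [0.0025, -0.0078], [0.0018, -0.008], [0.0011, -0.0081], [0.0004, -0.0082], [-0.0004, -0.0082], [-0.0011, -0.0081], [-0.0018, -0.008], [-0.0025, -0.0078], [-0.0031, -0.0076], [-0.0038, -0.0073], [-0.0044, -0.0069], [-0.005, -0.0065], [-0.0055, -0.006]]
[[ 0.471  0.097]
 [ 0.438  0.033]
 [ 0.46  -0.035]]
```

Call:
drive_tool --moves '[{"rx": 0,"ry": 0,"rz": 0,"tx": 0.0028,"ty": -0.003,"tz": 0,"jaw": 0.32},{"rx": 0,"ry": 0,"rz": 0,"tx": 0.0027,"ty": -0.003,"tz": 0,"jaw": 0.32},{"rx": 0,"ry": 0,"rz": 0,"tx": 0.0025,"ty": -0.0033,"tz": 0,"jaw": 0.32},{"rx": 0,"ry": 0,"rz": 0,"tx": 0.0025,"ty": -0.0032,"tz": 0,"jaw": 0.32},{"rx": 0,"ry": 0,"rz": 0,"tx": 0.0022,"ty": -0.0034,"tz": 0,"jaw": 0.32},{"rx": 0,"ry": 0,"rz": 0,"tx": 0.0022,"ty": -0.0035,"tz": 0,"jaw": 0.32},{"rx": 0,"ry": 0,"rz": 0,"tx": 0.0019,"ty": -0.0036,"tz": 0,"jaw": 0.32},{"rx": 0,"ry": 0,"rz": 0,"tx": 0.0019,"ty": -0.0037,"tz": 0,"jaw": 0.32}]'

```text
clock: 6.7
position: [0.4499, 0.0731, 0.0844]
tool_rot: [0.0, 0.041, 0.999, -0.0]
force: [-1.0, 0.0, 0.5]
finger_gap: 0.323
finger_force: 0.0
```

Call:
drive_tool --moves '[{"rx": 0,"ry": 0,"rz": 0,"tx": 0.0031,"ty": -0.0076,"tz": 0,"jaw": 0.32},{"rx": 0,"ry": 0,"rz": 0,"tx": 0.0025,"ty": -0.0078,"tz": 0,"jaw": 0.32},{"rx": 0,"ry": 0,"rz": 0,"tx": 0.0018,"ty": -0.008,"tz": 0,"jaw": 0.32},{"rx": 0,"ry": 0,"rz": 0,"tx": 0.0011,"ty": -0.0081,"tz": 0,"jaw": 0.32},{"rx": 0,"ry": 0,"rz": 0,"tx": 0.0004,"ty": -0.0082,"tz": 0,"jaw": 0.32}]'

```text
clock: 7.2
position: [0.4377, 0.0341, 0.0843]
tool_rot: [-0.0, 0.041, 0.999, -0.0]
force: [-1.3, 0.7, 0.2]
finger_gap: 0.318
finger_force: 0.5
```

Run:
```python
from h import *
s=ctrl.sense();print(s['position'],s['force'],s['finger_force'],s['finger_gap'])
v=cap('side');cv2.imwrite('pics/t1.png',cv2.resize(v['c']['image'][150:340,240:460,::-1],(695,600),interpolation=2))
```

```text
[0.43772543 0.03407494 0.08429223] [-1.30839605  0.6806229   0.221428  ] 0.4730242118239403 0.3177240701844561
```

View pics/t1.png

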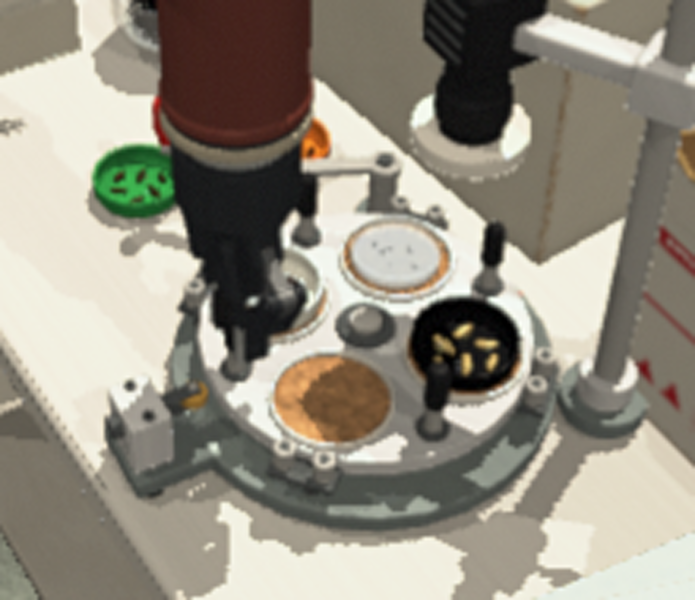

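The table is turning as wanted: black is at (465,345) heading for the lens and the post is in the fingers at (240,340). I continue, slowing towards the click.

Call:
drive_tool --moves '[{"rx": 0,"ry": 0,"rz": 0,"tx": -0.0004,"ty": -0.0082,"tz": 0,"jaw": 0.32},{"rx": 0,"ry": 0,"rz": 0,"tx": -0.0011,"ty": -0.0081,"tz": 0,"jaw": 0.32},{"rx": 0,"ry": 0,"rz": 0,"tx": -0.0018,"ty": -0.008,"tz": 0,"jaw": 0.32},{"rx": 0,"ry": 0,"rz": 0,"tx": -0.0025,"ty": -0.0078,"tz": 0,"jaw": 0.32},{"rx": 0,"ry": 0,"rz": 0,"tx": -0.0031,"ty": -0.0076,"tz": 0,"jaw": 0.32},{"rx": 0,"ry": 0,"rz": 0,"tx": -0.0019,"ty": -0.0037,"tz": 0,"jaw": 0.32},{"rx": 0,"ry": 0,"rz": 0,"tx": -0.0019,"ty": -0.0036,"tz": 0,"jaw": 0.32}]'

```text
clock: 7.95
position: [0.4471, -0.0134, 0.0843]
tool_rot: [0.0, 0.041, 0.999, -0.0]
force: [-1.8, 1.9, 0.2]
finger_gap: 0.317
finger_force: 0.2
```

Call:
drive_tool --moves '[{"rx": 0,"ry": 0,"rz": 0,"tx": -0.0022,"ty": -0.0034,"tz": 0,"jaw": 0.32},{"rx": 0,"ry": 0,"rz": 0,"tx": -0.0022,"ty": -0.0035,"tz": 0,"jaw": 0.32},{"rx": 0,"ry": 0,"rz": 0,"tx": -0.0025,"ty": -0.0033,"tz": 0,"jaw": 0.32},{"rx": 0,"ry": 0,"rz": 0,"tx": -0.0025,"ty": -0.0032,"tz": 0,"jaw": 0.32},{"rx": 0,"ry": 0,"rz": 0,"tx": -0.0028,"ty": -0.003,"tz": 0,"jaw": 0.32},{"rx": 0,"ry": 0,"rz": 0,"tx": -0.0027,"ty": -0.003,"tz": 0,"jaw": 0.32},{"rx": 0,"ry": 0,"rz": 0,"tx": 0,"ty": 0,"tz": 0,"jaw": 0.32},{"rx": 0,"ry": 0,"rz": 0,"tx": 0,"ty": 0,"tz": 0,"jaw": 0.32}]'

```text
clock: 8.75
position: [0.4604, -0.0339, 0.0844]
tool_rot: [0.0, 0.041, 0.999, -0.0]
force: [-0.3, 0.9, 0.5]
finger_gap: 0.32
finger_force: 0.0
```

Run:
```python
from h import *
s=ctrl.sense();print(s['position'],s['force'],s['finger_force'],s['finger_gap'])
v=cap('side');cv2.imwrite('pics/t2.png',cv2.resize(v['c']['image'][180:330,260:450,::-1],(760,600),interpolation=2))
```

```text
[ 0.46044508 -0.03394938  0.08442031] [-0.33433151  0.91850127  0.49213445] 0.0 0.3195770380449177
```

View pics/t2.png

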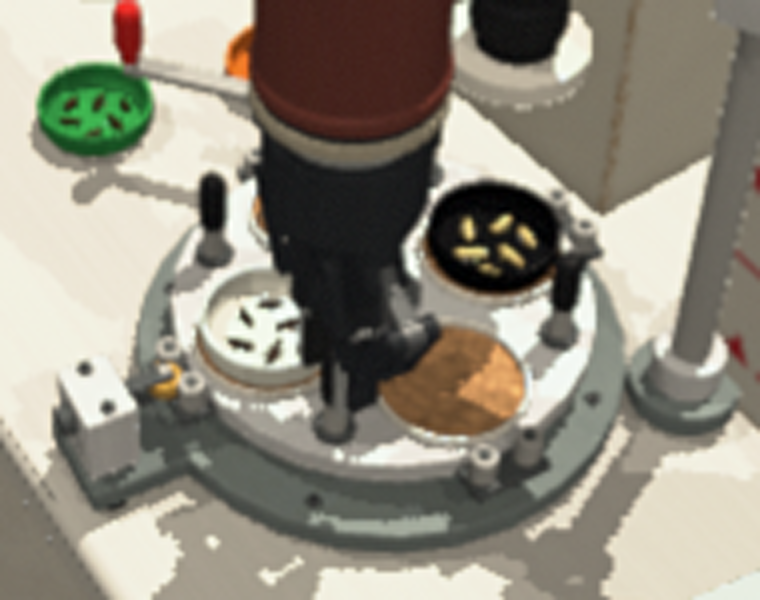

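The pins, roller and posts sit at their initial pixels (P2 (212,202), P4 (567,282)), so the table has clicked in with black at (493,235) under the lens. The lever is still out (knob (127,35)). I'll release, rise and go back to the knob.

Call:
drive_tool --moves '[{"rx": 0,"ry": 0,"rz": 0,"tx": 0,"ty": 0,"tz": 0,"jaw": 0.5},{"rx": 0,"ry": 0,"rz": 0,"tx": 0,"ty": 0,"tz": 0,"jaw": 0.55},{"rx": 0,"ry": 0,"rz": 0,"tx": 0,"ty": 0,"tz": -0.025,"jaw": 0.55},{"rx": 0,"ry": 0,"rz": 0,"tx": 0,"ty": 0,"tz": -0.025,"jaw": 0.55},{"rx": 0,"ry": 0,"rz": 0,"tx": 0,"ty": 0,"tz": -0.03,"jaw": 0.55},{"rx": 0,"ry": 0,"rz": 0,"tx": 0,"ty": 0,"tz": 0,"jaw": 0.55}]'

```text
clock: 9.4
position: [0.4623, -0.0335, 0.1679]
tool_rot: [0.003, 0.04, 0.999, 0.001]
force: [0.3, 0.0, -0.2]
finger_gap: 0.551
finger_force: 0.0
```

Call:
drive_tool --moves '[{"rx": 0,"ry": 0,"rz": 0,"tx": 0,"ty": 0.035,"tz": 0,"jaw": 0.55},{"rx": 0,"ry": 0,"rz": 0,"tx": 0,"ty": 0.04,"tz": 0,"jaw": 0.55},{"rx": 0,"ry": 0,"rz": 0,"tx": 0,"ty": 0.04,"tz": 0,"jaw": 0.55},{"rx": 0,"ry": 0,"rz": 0,"tx": 0,"ty": 0.04,"tz": 0,"jaw": 0.55},{"rx": 0,"ry": 0,"rz": 0,"tx": 0,"ty": 0.04,"tz": 0,"jaw": 0.55},{"rx": 0,"ry": 0,"rz": 0,"tx": -0.009,"ty": 0.04,"tz": 0,"jaw": 0.55},{"rx": 0,"ry": 0,"rz": 0,"tx": -0.009,"ty": 0.04,"tz": 0,"jaw": 0.55},{"rx": 0,"ry": 0,"rz": 0.1,"tx": 0,"ty": 0,"tz": 0,"jaw": 0.55}]'

```text
clock: 10.2
position: [0.4999, 0.2453, 0.1632]
tool_rot: [-0.0, 0.087, 0.996, 0.001]
force: [-0.9, -0.2, -1.1]
finger_gap: 0.549
finger_force: 0.0
```

Call:
drive_tool --moves '[{"rx": 0,"ry": 0,"rz": 0.1,"tx": 0,"ty": 0,"tz": 0,"jaw": 0.55},{"rx": 0,"ry": 0,"rz": 0.1,"tx": 0,"ty": 0,"tz": 0,"jaw": 0.55},{"rx": 0,"ry": 0,"rz": 0,"tx": 0,"ty": 0,"tz": 0,"jaw": 0.55}]'

```text
clock: 10.5
position: [0.5, 0.2391, 0.1636]
tool_rot: [-0.0, 0.19, 0.982, -0.0]
force: [0.2, -0.4, 0.7]
finger_gap: 0.553
finger_force: 0.0
```

```bash
python3 knob.py
```

```text
scene [284 199   7  18  86] [0.5061 0.2473 0.0905]
side [289 183   6  11  56] [0.5002 0.2394 0.0905]
[0.50010914 0.23906121 0.16389634] [ 0.12192277 -0.25924302 -0.28307659] 10.6
```

Call:
drive_tool --moves '[{"rx": 0,"ry": 0,"rz": 0,"tx": 0,"ty": 0.002,"tz": 0.026,"jaw": 0.55},{"rx": 0,"ry": 0,"rz": 0,"tx": 0,"ty": 0,"tz": 0.026,"jaw": 0.55},{"rx": 0,"ry": 0,"rz": 0,"tx": 0,"ty": 0,"tz": 0.026,"jaw": 0.55},{"rx": 0,"ry": 0,"rz": 0,"tx": 0,"ty": 0,"tz": 0,"jaw": 0.35},{"rx": 0,"ry": 0,"rz": 0,"tx": 0,"ty": 0,"tz": 0,"jaw": 0.35},{"rx": 0,"ry": 0,"rz": 0,"tx": 0,"ty": 0,"tz": 0,"jaw": 0.35}]'

```text
clock: 11.2
position: [0.5019, 0.2414, 0.0878]
tool_rot: [0.001, 0.189, 0.982, 0.001]
force: [-0.6, 0.4, 0.2]
finger_gap: 0.351
finger_force: 0.0
```

Call:
drive_tool --moves '[{"rx": 0,"ry": 0,"rz": 0,"tx": 0.002,"ty": -0.01,"tz": 0,"jaw": 0.35},{"rx": 0,"ry": 0,"rz": 0,"tx": 0.002,"ty": -0.01,"tz": 0,"jaw": 0.35},{"rx": 0,"ry": 0,"rz": 0,"tx": 0.002,"ty": -0.01,"tz": 0,"jaw": 0.35},{"rx": 0,"ry": 0,"rz": 0,"tx": 0,"ty": -0.01,"tz": 0,"jaw": 0.35},{"rx": 0,"ry": 0,"rz": 0,"tx": 0,"ty": -0.01,"tz": 0,"jaw": 0.35},{"rx": 0,"ry": 0,"rz": 0,"tx": 0,"ty": -0.01,"tz": 0,"jaw": 0.35},{"rx": 0,"ry": 0,"rz": 0,"tx": 0,"ty": -0.01,"tz": 0,"jaw": 0.35},{"rx": 0,"ry": 0,"rz": 0,"tx": 0,"ty": 0,"tz": 0,"jaw": 0.35}]'

```text
clock: 12.0
position: [0.4692, 0.1765, 0.0863]
tool_rot: [-0.0, 0.19, 0.982, -0.0]
force: [0.0, 0.2, -0.9]
finger_gap: 0.349
finger_force: 0.0
```

Call:
drive_tool --moves '[{"rx": 0,"ry": 0,"rz": 0,"tx": 0,"ty": -0.002,"tz": 0,"jaw": 0.35},{"rx": 0,"ry": 0,"rz": 0,"tx": 0,"ty": 0,"tz": 0,"jaw": 0.35}]'

```text
clock: 12.2
position: [0.4687, 0.1764, 0.0863]
tool_rot: [-0.0, 0.189, 0.982, -0.0]
force: [-0.5, -0.6, -0.3]
finger_gap: 0.352
finger_force: 0.0
```

Call:
drive_tool --moves '[{"rx": 0,"ry": 0,"rz": 0,"tx": 0,"ty": -0.003,"tz": 0,"jaw": 0.35},{"rx": 0,"ry": 0,"rz": 0,"tx": 0,"ty": 0,"tz": 0,"jaw": 0.35}]'

```text
clock: 12.4
position: [0.4682, 0.1752, 0.0865]
tool_rot: [0.001, 0.189, 0.982, 0.001]
force: [3.9, 5.4, -3.4]
finger_gap: 0.35
finger_force: 3.3
```

Call:
drive_tool --moves '[{"rx": 0,"ry": 0,"rz": 0,"tx": 0,"ty": -0.002,"tz": 0,"jaw": 0.35},{"rx": 0,"ry": 0,"rz": 0,"tx": 0,"ty": 0,"tz": 0,"jaw": 0.35}]'

```text
clock: 12.6
position: [0.4681, 0.1749, 0.0866]
tool_rot: [0.001, 0.188, 0.982, 0.002]
force: [7.5, 12.4, -8.8]
finger_gap: 0.35
finger_force: 6.8
```

```bash
python3 knob.py
```

```text
[0.46814965 0.17494288 0.08663777] [ 7.56619048 11.83183895 -8.30803712] 12.7
```

A firm stop at about 15 N means the lever is home. I back off, rise and verify.

Call:
drive_tool --moves '[{"rx": 0,"ry": 0,"rz": 0,"tx": 0,"ty": 0.006,"tz": 0,"jaw": 0.5},{"rx": 0,"ry": 0,"rz": 0,"tx": 0,"ty": 0.003,"tz": 0,"jaw": 0.55},{"rx": 0,"ry": 0,"rz": 0,"tx": 0,"ty": 0,"tz": 0,"jaw": 0.55},{"rx": 0,"ry": 0,"rz": 0,"tx": 0,"ty": 0,"tz": -0.025,"jaw": 0.55},{"rx": 0,"ry": 0,"rz": 0,"tx": 0,"ty": 0,"tz": -0.03,"jaw": 0.55},{"rx": 0,"ry": 0,"rz": 0,"tx": 0,"ty": 0,"tz": -0.03,"jaw": 0.55},{"rx": 0,"ry": 0,"rz": 0,"tx": 0,"ty": 0,"tz": -0.02,"jaw": 0.55},{"rx": 0,"ry": 0,"rz": 0,"tx": 0,"ty": 0,"tz": 0,"jaw": 0.55}]'

```text
clock: 13.5
position: [0.4716, 0.1804, 0.1942]
tool_rot: [0.002, 0.19, 0.982, 0.002]
force: [0.1, 0.4, 0.4]
finger_gap: 0.549
finger_force: 0.0
```

```bash
python3 knob.py
python3 - <<'E'
from h import *
import pickle
v=cap('side');a=pickle.load(open('v0.pkl','rb'))
f=lambda c:c['c']['image'][170:330,270:430,::-1]
cv2.imwrite('pics/f.png',np.hstack([cv2.resize(f(q),(400,400),interpolation=2) for q in(a['side'],v)]))
def red(v):
    i=v['c']['image'].astype(int);m=((i[:,:,0]>110)&(i[:,:,1]<40)&(i[:,:,2]<50));m[:150]=0;ys,xs=np.nonzero(m);return np.median(xs),np.median(ys),len(xs)
print(red(a['side']),red(v))
E
```

```text
scene [293 217   7  18  96] [0.4719 0.1844 0.0905]
side [290 202   6  14  66] [0.468  0.1784 0.0905]
[0.4701333 0.1798294 0.1911304] [ 0.53241055  0.33216055 -0.47946661] 13.6
(np.float64(292.0), np.float64(206.0), 58) (np.float64(292.0), np.float64(208.0), 66)
```

View pics/f.png

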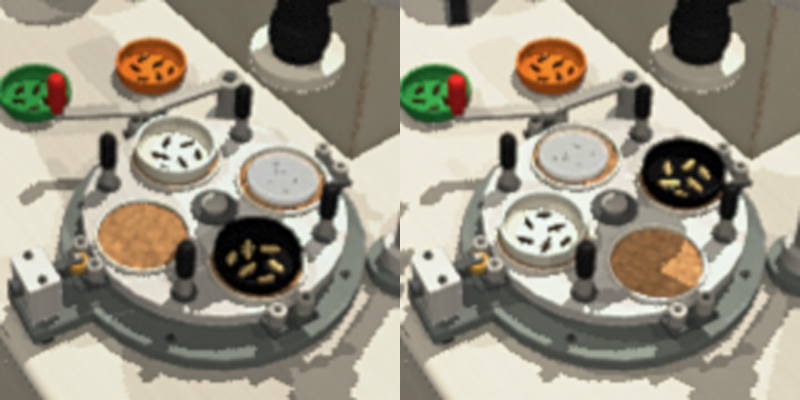

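The before/after comparison shows the knob back at its start pixels ((57,93) vs (457,93)). The black dish is under the lens at (682,172), and all three dishes lie flat in their wells. I'm handing in.

```bash
python3 -c "
from cell import ctrl
print(ctrl.close_job())"
```

```text
the job is handed in; nothing more can be done
None
```

I handed the job in after about 13.6 s of robot time, without seeing a verdict: the table is clicked in with the black dish under the lens, the lever is back at its stop, and the last picture shows all three dishes flat in their wells.

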